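# Lock the fuse carrier that stands proud

## Robot

A 6-joint arm with a two-finger parallel gripper is mounted at the origin on a cart in front of the work surface, level with it; the furniture and walls round the work are solid. World frame = base frame: x ahead of the robot, y to its left, z up, the work surface at z = 0. Lengths are in m, angles in rad, forces in N, time in s.
With the tool pointing down it reaches from about 0.25 to 0.775 m from the base axis. Payload 4 kg.
Tool frame: the origin (TCP) lies midway between the tips of the shut fingers; the grasp point (between the pads) lies 19 mm behind it; z points along the fingers, y is the line along which they close (so a half turn about z gives the same grasp; the last joint's range is limited). The gripper opens to 94 mm and grips with 3 to 60 N. Pads are 16 mm wide; open, the fingers measure 119 mm over their backs; the gripper's body (75 mm by 177 mm) begins 78 mm behind the grasp point.
Start: joints at [1.024, 0.087, 1.371, -0, 1.684, -0.103], TCP at [0.236, 0.497, 0.206] pointing down, gripper open.
Joint ranges: [-3.1, 3.1], [-0.76, 2.03], [0.27, 2.55], [-1.08, 4.22], [0.17, 2.65], [-2.57, 2.57]. Speed limits (rad/s): [2.79, 2.79, 3.14, 3.14, 3.14, 3.14].

## Interface

Orientations are given as [roll, pitch, yaw] about the fixed x, y, z axes, in that order (R = Rz(yaw) Ry(pitch) Rx(roll)).
In Python, from bench import sensors, eyes, job gives the robot as it stands.
- The arm moves only by the tool arm_command, never from a script. Its argument "series" is a list of rows, each a list of 7 numbers: the opening, from 0 (shut) to 1 (fully open), then the shift along the tool's x, y, z in cm, then the turn, a rotation vector about the tool's x, y, z in rad. In form: [[fingers, dx, dy, dz, wx, wy, wz], ...]. A call has 1 to 20 rows; each row shifts and turns the commanded pose from where the row before left it, along the tool's axes as they then stand; what a row does not reach is not made up. A row lasts 1/10 s, in which the tool goes at most 50 mm and 8.59 degrees, less where a joint would pass 70% of its speed; a pose out of reach is approached as far as the arm can. A call with a gripper value outside its range is refused whole. The fingers move at their own pace and stop on an object; the grip force is fixed at half the most. Time passes only in rows, so rows that do not move let the fingers close. It gives the time, the measured TCP pose, the force and the opening at its end, in the units of the state.
- sensors.get_obs(): the state, without advancing time (a new reading comes with each control period).
- eyes.snapshot(name): name is "scene" or "side" or "wrist"; returns the picture (480x640x3 uint8, blue, green, red); there is no depth.
- eyes.get_calibration(name): a dict with "mtx" (3x3 intrinsics, pixels), "R" (3x3) and "t" (3): a world point X has camera coordinates R X + t. Camera axes: x right, y down, z forward; pixel columns grow to the right and rows downward; lengths in m; the calibration is good to about 2 mm. The wrist camera is an equidistant fisheye: a pixel r from the principal point sees the ray r / f radians off the axis. A picture is of the moment at which its call begins: read the wrist's pose just before it. get_calibration takes no time and is no camera call; for the wrist camera it gives the pose at the moment of the call.
- job.close_job(): hands the job in, once; it reports no verdict.
The state is a dict: "time": time; "joint_positions": joint angles; "qvel": joint speeds; "joint_torque": joint torques, N m; "tool_pos": TCP position; "ee_rot": TCP orientation; "wrist_force": force on the tool from outside, world axes, zero at the start; "wrist_torque": the same for the moment, N m; "width": finger opening in m.
Only numpy, scipy, OpenCV 4.12 (cv2) and the standard library are available. Lean on these libraries where they do the work, as an engineer would, in place of code of your own. Each camera call takes 0.05 s, during which the arm holds its last target. There are 200 camera calls.

## Task

Three bayonet fuse carriers sit in their holders on the bench; one stands proud and unlocked, its grip bar lying across its holder instead of along it. Push that carrier down against its spring, turn it a quarter turn clockwise (seen from above) until its bar lies along the holder like the other two, and let go so that it stays locked down.

Things in the scene. Friction and masses are not known exactly. Their poses are not given: they have to be found in the camera images.
- holder: Holder of the unlocked carrier, fixed: a grey plate 108 x 70 x 8 mm, a black terminal block 22 mm high at each end, in the middle a round black slotted housing 60 mm across, rim 52 mm up. Origin: centre of the underside, on the bench. x along the plate's long side, z up on the carrier's axis. Two like holders, not listed, have locked carriers: bars along their plates and 9 mm lower.
- carrier_grip (a point): Point on the axis of the unlocked carrier (white plunger 50 mm across), in its grip bar: 46 long, 16 thick, 32 mm tall. It lies 14 mm below the bar's top and 18 mm above the flat face the bar stands on; 93 mm above the bench at the start. x: along the bar (at first across the holder, within 5 degrees), y: through its thickness, z: up. Moves and turns with the carrier.
- carrier_press (a joint): How far the carrier is pushed down, m: 0 standing proud, 0.020 at the bottom. A spring pushes it up with about 3 N at the top, 10 N at the bottom. It can be turned only while at least 0.014 down; locked and let go, it springs back to 0.009 and is held there.
- carrier_turn (a joint): How far the carrier is turned, rad, growing clockwise seen from above: about 0 at the start, 1.57 when the bar lies along the holder, stop at 1.71. Turns easily while pushed down; locks when let go anywhere beyond 1.40.

How it is judged:
By the outcome, as a careful person would: the job done as asked, in the order asked, and still so for the second after the job is handed in, with the robot touching nothing.
It also fails if it takes over 35 s, if anything falls off the work surface, if the arm or the gripper's body presses on something with over 40 N, if the wrist force passes 120 N, or if a joint passes its speed limit or range.

## Working session

There is one attempt and no reset: what is moved stays moved. The work goes in short steps, Python scripts to look and compute and a tool call to move; the robot and the scene stay as the last step left them, time stands still between calls to the robot, and variables do not carry over. Pictures are saved under pics/ and viewed, on a budget of 10 in all, crops included, one or two more only if the job needs it, and the job is handed in when it is done.

Besides the shell and the picture viewer there is one more tool, called after "Emit:" by a JSON object that holds its "op" and its "data", one argument or row to a line. arm_command: Moves the arm, as the interface text tells. Its arguments: {"type":"object","properties":{"series":{"type":"array","items":{"type":"array","items":{"type":"number"}}}},"required":["series"]}

```bash
mkdir -p pics
python3 - <<'E'
from bench import sensors, eyes
import cv2,numpy as np
o=sensors.get_obs()
print(o['time'],o['tool_pos'],o['ee_rot'],o['width'],o['wrist_force'])
for n in ("scene","side"):
    cv2.imwrite(f"pics/{n}0.png",eyes.snapshot(n)); c=eyes.get_calibration(n); print(n,c)
E
```

```text
0.0 [0.23586992 0.4962642  0.20431522] [-3.13941213e+00 -2.27660286e-04  2.69779124e+00] 0.09386589900376302 [ 0.54086615 -0.08465139 -0.11517547]
scene {'mtx': array([[453.53307701,   0.        , 323.04029944],
       [  0.        , 453.53307701, 237.60730629],
       [  0.        ,   0.        ,   1.        ]]), 'R': array([[ 0.42136852, -0.90682784, -0.01057533],
       [-0.65688812, -0.29714973, -0.69296467],
       [ 0.6252572 ,  0.29894031, -0.72089398]]), 't': array([-0.11661117,  0.4598136 ,  0.56349653])}
side {'mtx': array([[447.7635308 ,   0.        , 320.49243293],
       [  0.        , 447.7635308 , 236.80762219],
       [  0.        ,   0.        ,   1.        ]]), 'R': array([[-0.98925598, -0.14591677, -0.0089947 ],
       [-0.07985521,  0.59087263, -0.80280302],
       [ 0.12245714, -0.79345941, -0.59617649]]), 't': array([0.57595048, 0.00945096, 0.95344183])}
```

View pics/scene0.png

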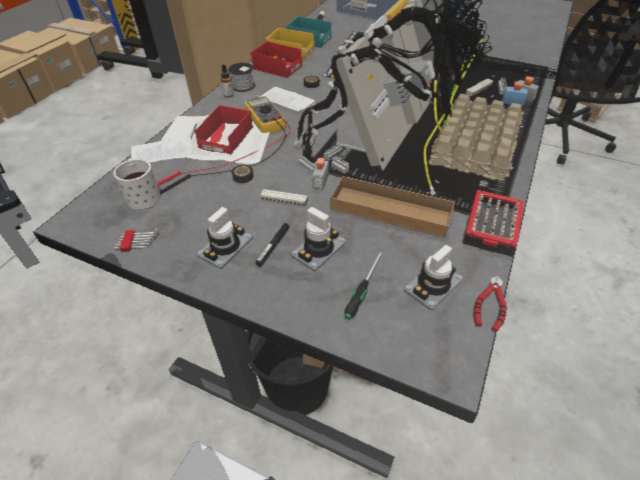

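View pics/side0.png

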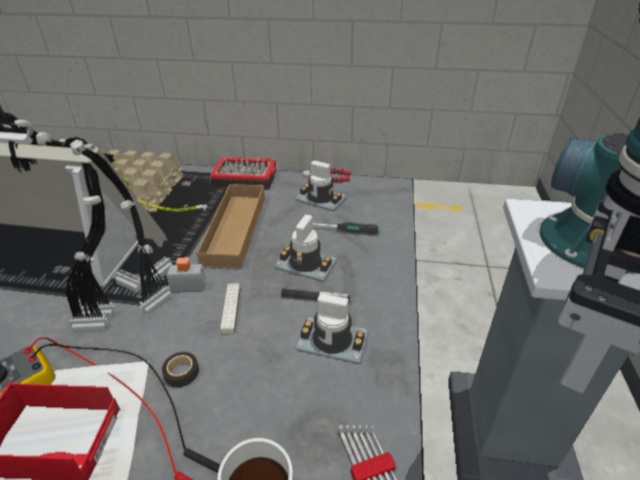

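The middle holder (scene about (318,238), side about (305,245)) has its bar across it. The other two bars lie along their plates. I'll enlarge both views of it.

Run:
```python
import cv2,numpy as np
a=cv2.imread("pics/scene0.png")[195:275,283:353];b=cv2.imread("pics/side0.png")[205:285,270:340]
cv2.imwrite("pics/z0.png",np.hstack([cv2.resize(i,None,fx=5.5,fy=5.5,interpolation=cv2.INTER_CUBIC) for i in(a,b)]))
```

```text
(no output)
```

View pics/z0.png

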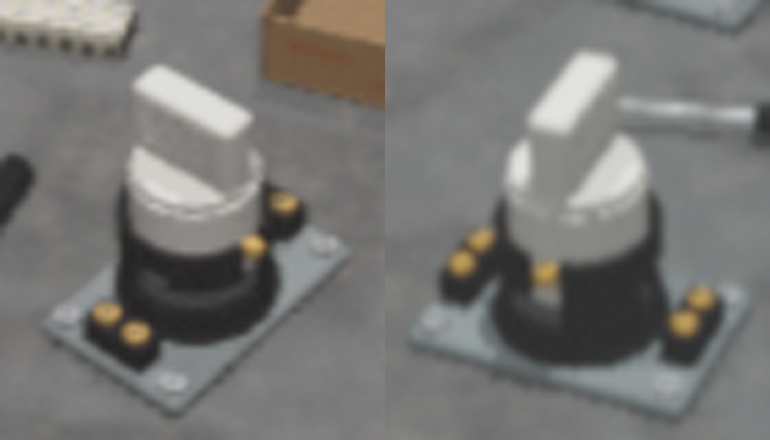

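The enlarged view shows the bar's top face. Its corners in the zoom are at scene (133,82), (158,66), (252,118), (228,138) and side (582,52), (617,58), (573,132), (530,122). The plate's corners are also clear.

```bash
cat > h.py <<'E'
import numpy as np
from bench import eyes
def plane(n,px,z):
    c=eyes.get_calibration(n); R,t=c['R'],c['t']
    px=np.atleast_2d(px).astype(float); d=(np.c_[px,np.ones(len(px))]@np.linalg.inv(c['mtx']).T)@R
    C=-R.T@t
    return C+d*((z-C[2])/d[:,2])[:,None]
E
python3 - <<'E'
from h import *
f=lambda p,o:(np.array(p,float)+.5)/5.5-.5+o
for n,o,top,pl in (("scene",(283,195),[(133,82),(158,66),(252,118),(228,138)],[(45,328),(175,412),(350,252)]),
 ("side",(270,205),[(582-385,52),(617-385,58),(573-385,132),(530-385,122)],[(25,342),(298,415),(365,297)])):
    T=plane(n,f(top,o),.107); P=plane(n,f(pl,o),.008)
    print(n,T.mean(0),np.linalg.norm(np.diff(T[:,:2],axis=0),axis=1),'ctr plate',(P[0]+P[2])/2,np.linalg.norm(np.diff(P,axis=0),axis=1))
    d=(T[2]+T[3]-T[0]-T[1]) if n=="scene" else (T[0]+T[1]-T[2]-T[3]); print('bar deg',np.degrees(np.arctan2(d[1],d[0])))
    e=np.diff(P,axis=0); print('plate edges',np.degrees(np.arctan2(e[:,1],e[:,0])))
E
```

```text
scene [0.59104874 0.15685521 0.107     ] [0.01240023 0.04435074 0.01341626] ctr plate [0.58989728 0.15527482 0.008     ] [0.06604031 0.10627853]
bar deg -105.15691546969094
plate edges [-105.07053024  -14.93957016]
side [0.58831354 0.15897038 0.107     ] [0.01281147 0.04595832 0.01567197] ctr plate [0.58877292 0.16159072 0.008     ] [0.10548437 0.06857866]
bar deg -100.98423840240558
plate edges [ 166.20519201 -102.91035422]
```

Emit:
{"op": "arm_command", "data": {
  "series": [
    [0.6,-3.87,-1.29,0,0,0,0],
    [0.6,-3.87,-1.29,0,0,0,0],
    [0.6,-3.87,-1.29,0,0,0,0],
    [0.6,-3.87,-1.29,0,0,0,0],
    [0.6,-3.87,-1.29,0,0,0,0],
    [0.6,-3.87,-1.29,0,0,0,0],
    [0.6,-3.87,-1.29,0,0,0,0],
    [0.6,-3.87,-1.29,0,0,0,0],
    [0.6,-3.87,-1.29,0,0,0,0],
    [0.6,-3.87,-1.29,0,0,0,0],
    [0.6,-3.87,-1.29,0,0,0,0],
    [0.6,-3.87,-1.29,0,0,0,0]
  ]
}}

```text
time: 1.3
tool_pos: [0.5898, 0.1562, 0.2048]
ee_rot: [-3.141, -0.001, 2.698]
wrist_force: [-0.3, 1.1, -0.5]
width: 0.0562
```

Emit:
{"op": "arm_command", "data": {
  "series": [
    [0.6,0,0,0,0,0,0.15],
    [0.6,0,0,0,0,0,0.15],
    [0.6,0,0,0,0,0,0.15],
    [0.6,0,0,0,0,0,0.15],
    [0.6,0,0,0,0,0,0.15],
    [0.6,0,0,0,0,0,0.15],
    [0.6,0,0,0,0,0,0.15],
    [0.6,0,0,0,0,0,0.15],
    [0.6,0,0,0,0,0,0.15],
    [0.6,0,0,0,0,0,0],
    [0.6,0,0,0,0,0,0]
  ]
}}

```text
time: 2.4
tool_pos: [0.5889, 0.1575, 0.205]
ee_rot: [-3.141, 0.0, 1.351]
wrist_force: [0.3, -0.2, 0.3]
width: 0.0564
```

Run:
```python
from bench import sensors, eyes
import cv2,numpy as np
o=sensors.get_obs();c=eyes.get_calibration("wrist")
print(o['time'],o['tool_pos'],o['ee_rot'],o['width'],o['wrist_force'],o['joint_positions'])
np.savez("w1.npz",**{k:c[k] for k in("mtx","R","t")});print(c)
cv2.imwrite("pics/w1.png",eyes.snapshot("wrist"))
```

```text
2.4 [0.58891626 0.15749872 0.20495619] [-3.14070992e+00  2.70571096e-04  1.35089390e+00] 0.05640463225002508 [ 0.25781288 -0.17652835  0.32724968] [1.68294568e-01 2.21543147e-01 1.21920608e+00 8.44159619e-05
 1.70176289e+00 3.88208102e-01]
{'mtx': array([[371.64829954,   0.        , 319.55477615],
       [  0.        , 371.64829954, 237.76289551],
       [  0.        ,   0.        ,   1.        ]]), 'R': array([[ 9.75875901e-01, -2.18324264e-01, -8.61407792e-04],
       [-2.10924160e-01, -9.43802540e-01,  2.54455821e-01],
       [-5.63668788e-02, -2.48135612e-01, -9.67084015e-01]]), 't': array([-0.53967465,  0.24688201,  0.46345764])}
```

View pics/w1.png

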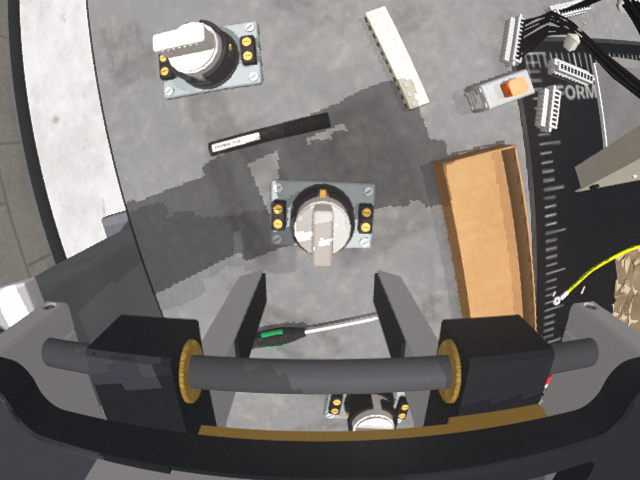

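The wrist view shows the carrier at about (323,228), with its bar nearly vertical in the picture and so aligned with the tool. I'll enlarge it for the bar corners.

Run:
```python
import cv2
a=cv2.imread("pics/w1.png")[170:280,260:390]
cv2.imwrite("pics/z1.png",cv2.resize(a,None,fx=5,fy=5,interpolation=cv2.INTER_CUBIC))
```

```text
(no output)
```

View pics/z1.png

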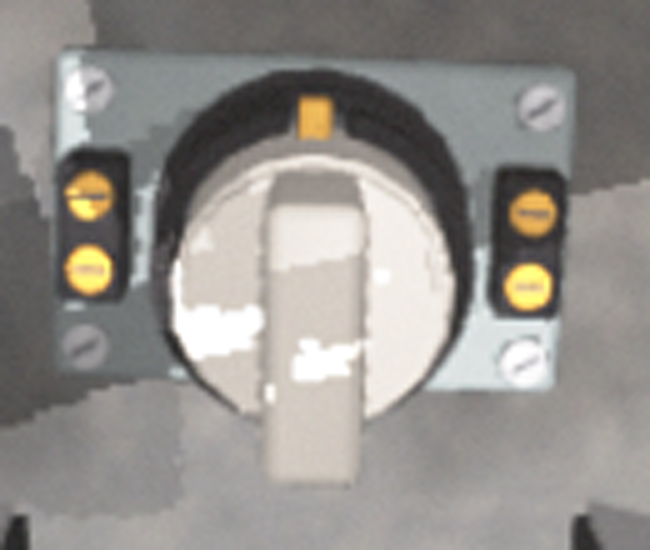

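The bar's top corners in the zoom are (268,207), (363,207), (355,483), (265,483). The plate corners are (60,50), (573,72), (555,388), (58,370).

Run:
```python
import numpy as np,cv2
c=np.load("w1.npz");R,t=c['R'],c['t'];C=-R.T@t
def pl(p,z):
    px=(np.array(p,float)+.5)/5-.5+(260,170)
    u=cv2.fisheye.undistortPoints(px[:,None],c['mtx'],np.zeros(4))[:,0]
    d=np.c_[u,np.ones(len(u))]@R
    return (C+d*((z-C[2])/d[:,2])[:,None])[:,:2]
T=pl([(268,207),(363,207),(355,483),(265,483)],.107);P=pl([(60,50),(573,72),(555,388),(58,370)],.008)
a=lambda v:np.degrees(np.arctan2(v[1],v[0])); n=lambda Q:np.linalg.norm(np.diff(Q,axis=0),axis=1)
print(T.mean(0),n(T),a(T[0]+T[1]-T[2]-T[3]),P.mean(0),n(P),a(P[1]+P[2]-P[0]-P[3]))
```

```text
[0.59036918 0.15735809] [0.01444694 0.04431001 0.01423595] 76.3879792642914 [0.59087475 0.15770657] [0.10501141 0.06732659 0.1055345 ] -14.893649266319873
```

All three views agree: axis at about (0.590, 0.1575), bar at 76–77°, plate at -14.9°. Next I descend to TCP z ≈ 0.079 and close.

Emit:
{"op": "arm_command", "data": {
  "series": [
    [0.6,0.02,0.13,2.1,0,0,0.015],
    [0.6,0,0,2.1,0,0,0],
    [0.6,0,0,2.1,0,0,0],
    [0.6,0,0,2.1,0,0,0],
    [0.6,0,0,2.1,0,0,0],
    [0.6,0,0,2.1,0,0,0],
    [0.6,0,0,0,0,0,0],
    [0.6,0,0,0,0,0,0]
  ]
}}

```text
time: 3.25
tool_pos: [0.5903, 0.1574, 0.0794]
ee_rot: [-3.141, 0.0, 1.334]
wrist_force: [0.6, -0.3, -0.2]
width: 0.0564
```

Emit:
{"op": "arm_command", "data": {
  "series": [
    [0,0,0,0,0,0,0],
    [0,0,0,0,0,0,0],
    [0,0,0,0,0,0,0],
    [0,0,0,0,0,0,0],
    [0,0,0,0,0,0,0],
    [0,0,0,0,0,0,0],
    [0,0,0,0,0,0,0],
    [0,0,0,0,0,0,0]
  ]
}}

```text
time: 4.05
tool_pos: [0.5908, 0.1574, 0.0798]
ee_rot: [3.141, -0.0, 1.333]
wrist_force: [1.3, -0.5, 0.3]
width: 0.0157
```

Gripped at 15.7 mm (the bar is 16 mm) with low side force. I push down 18 mm.

Emit:
{"op": "arm_command", "data": {
  "series": [
    [0,0,0,0.3,0,0,0],
    [0,0,0,0.3,0,0,0],
    [0,0,0,0.3,0,0,0],
    [0,0,0,0.3,0,0,0],
    [0,0,0,0.3,0,0,0],
    [0,0,0,0.3,0,0,0],
    [0,0,0,0,0,0,0],
    [0,0,0,0,0,0,0]
  ]
}}

```text
time: 4.85
tool_pos: [0.5909, 0.1575, 0.063]
ee_rot: [3.14, -0.001, 1.333]
wrist_force: [-2.0, -1.6, 8.4]
width: 0.0155
```

Down 16.8 mm at 8.4 N, which matches the spring, so the grip hasn't slipped. I turn clockwise.

Emit:
{"op": "arm_command", "data": {
  "series": [
    [0,0,0,0.1,0,0,0],
    [0,0,0,0,0,0,0.1],
    [0,0,0,0,0,0,0.1],
    [0,0,0,0,0,0,0.1],
    [0,0,0,0,0,0,0.1],
    [0,0,0,0,0,0,0.1],
    [0,0,0,0,0,0,0.1],
    [0,0,0,0,0,0,0.1],
    [0,0,0,0,0,0,0.1],
    [0,0,0,0,0,0,0]
  ]
}}

```text
time: 5.85
tool_pos: [0.5915, 0.157, 0.0624]
ee_rot: [3.14, -0.002, 0.531]
wrist_force: [-0.9, -1.1, 8.4]
width: 0.016
```

Emit:
{"op": "arm_command", "data": {
  "series": [
    [0,0,0,0,0,0,0.1],
    [0,0,0,0,0,0,0.1],
    [0,0,0,0,0,0,0.1],
    [0,0,0,0,0,0,0.1],
    [0,0,0,0,0,0,0.1],
    [0,0,0,0,0,0,0.1],
    [0,0,0,0,0,0,0.1],
    [0,0,0,0,0,0,0.1],
    [0,0,0,0,0,0,0],
    [0,0,0,0,0,0,0]
  ]
}}

```text
time: 6.85
tool_pos: [0.5917, 0.1563, 0.0624]
ee_rot: [3.141, -0.004, -0.268]
wrist_force: [-0.3, -3.2, 9.4]
width: 0.0158
```

Tool yaw is -15.4° against the plate's -14.9°. I ease up towards the lock height, open, then retreat.

Emit:
{"op": "arm_command", "data": {
  "series": [
    [0,0,0,-0.3,0,0,0],
    [0,0,0,-0.3,0,0,0],
    [0,0,0,-0.2,0,0,0],
    [0,0,0,0,0,0,0],
    [0,0,0,0,0,0,0]
  ]
}}

```text
time: 7.35
tool_pos: [0.5916, 0.1563, 0.0699]
ee_rot: [3.141, -0.004, -0.268]
wrist_force: [0.7, -3.0, 6.1]
width: 0.0158
```

Emit:
{"op": "arm_command", "data": {
  "series": [
    [0.6,0,0,0,0,0,0],
    [0.6,0,0,0,0,0,0],
    [0.6,0,0,0,0,0,0],
    [0.6,0,0,0,0,0,0],
    [0.6,0,0,0,0,0,0],
    [0.6,0,0,0,0,0,0]
  ]
}}

```text
time: 7.95
tool_pos: [0.5903, 0.1575, 0.0683]
ee_rot: [-3.142, 0.0, -0.267]
wrist_force: [0.6, 0.6, -0.9]
width: 0.0559
```

Emit:
{"op": "arm_command", "data": {
  "series": [
    [0.6,0,0,-1,0,0,0],
    [0.6,0,0,-2,0,0,0],
    [0.6,0,0,-2,0,0,0],
    [0.6,0,0,-2,0,0,0],
    [0.6,0,0,-2,0,0,0],
    [0.6,0,0,-2,0,0,0],
    [0.6,0,0,-2,0,0,0],
    [0.6,0,0,0,0,0,0],
    [0.6,0,0,0,0,0,0]
  ]
}}

```text
time: 8.85
tool_pos: [0.5906, 0.1575, 0.1991]
ee_rot: [-3.141, -0.001, -0.267]
wrist_force: [0.4, 0.5, -0.6]
width: 0.0564
```

Run:
```python
from bench import eyes,sensors
import cv2,numpy as np
o=sensors.get_obs();print(o['time'],o['wrist_force'])
a=eyes.snapshot("scene")[195:275,283:353];b=eyes.snapshot("side")[205:285,270:340]
cv2.imwrite("pics/z2.png",np.hstack([cv2.resize(i,None,fx=5.5,fy=5.5,interpolation=cv2.INTER_CUBIC) for i in(a,b)]))
```

```text
8.85 [ 0.3948831   0.54285286 -0.58249655]
```

View pics/z2.png

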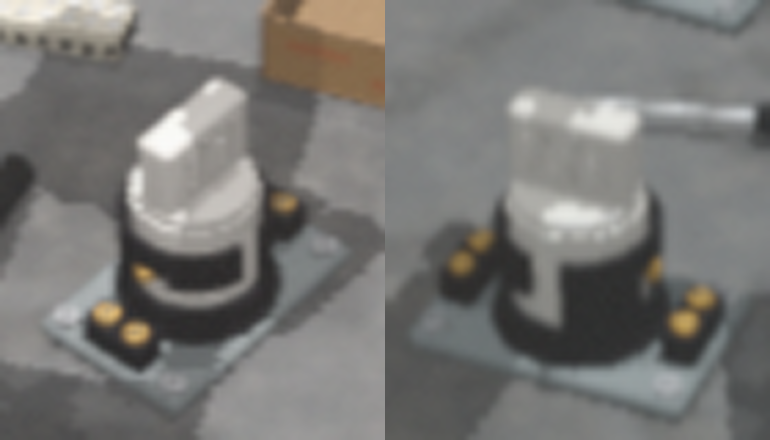

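The bar now lies along the plate and sits lower. Its top centre is at about (192,116) in the scene zoom and (190,113) in the side zoom. One height check by intersecting the two rays, then I hand in.

Run:
```python
from h import *
from bench import job
f=lambda p,o:(np.array(p,float)+.5)/5.5-.5+o
for z in(.098,.107):
  S=plane("scene",f([(140,138),(165,155),(247,95),(215,78)],(283,195)),z);D=plane("side",f([(125,106),(145,92),(256,112),(250,137)],(270,205)),z)
  d=S[2]+S[3]-S[0]-S[1]; print(z,S.mean(0),D.mean(0),np.degrees(np.arctan2(d[1],d[0])))
print(job.close_job())
```

```text
0.098 [0.59222205 0.15764325 0.098     ] [0.58773109 0.15867035 0.098     ] -17.065827144819437
0.107 [0.58368603 0.15339649 0.107     ] [0.58523573 0.17126739 0.107     ] -17.065827144819366
the job is handed in; nothing more can be done
None
```

The middle carrier is pushed down, turned clockwise about 92° and released, and it appears locked. I gripped its bar, pressed it about 17 mm against the spring (8–9 N), turned it, and eased it up before opening. I then retreated about 13 cm and handed the job in at about 9 s.

- **Height:** at the locked height (bar top at 0.098 m) the two camera views agree on the bar's centre to about 4.6 mm, and it sits on the holder's axis. At the old height of 0.107 m they are about 18 mm apart. So it is held about 9 mm down.
- **Alignment:** the tool let go of the bar at -15.4°, against the plate's measured -14.9°. A rough corner reading in the final scene picture gave -17°, about 2° off, which I put down to picking corners by eye at that resolution.
- **Contact:** after the retreat the wrist force was back to noise level, with the robot touching nothing.

No check failed.

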